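# Pack the lacquered panel and fasten the case

## Task

Take the black lacquered panel off the leaning display stand and lower it upright, all the way down, into the free slot of the open wooden case, beside the panel already packed; do not let it drop. Then shut the lid fully, and last swing the steel hasp down over its staple until it lies flat against the case. Leave the panel already packed and the other things on the table where they are.

Things in the scene. Friction and masses are not known exactly. Their poses are not given: they have to be found in the camera images.
- panel: black lacquered panel to be packed, 130 mm wide (its y), 110 high (its z), 12 thick (its x), about 0.15 kg, gold decoration on the +x face. Origin: middle of its lower edge. It starts loose on the stand, leaning 0.52 rad from upright with its top towards the robot; the middle 75 mm of its width, and all above 80 mm up, is clear of the stand
- panel_mid (a point): centre of that panel, 55 mm above its lower edge
- panel_top (a point): middle of that panel's top edge
- stand: dark wooden display stand, fixed; base 125 x 130 mm, 12 mm thick; a ledge with a 10 mm lip in front of the panel's foot and two 14 mm wide rear bars, 94 mm apart between centres. Origin on the table under it; its -x side is towards the robot and the panel leans to -x
- case: light wooden case, fixed, open on top, 162 (its x) x 220 (its y) x 130 mm high, walls and floor 8 mm. Origin: centre of its underside. Lid hinge along the +x rim; staple and hasp in the middle of the -x side. Two upright slots cross it at y = -50 (free) and +50 mm (taken), each 20 mm wide between ribs that rise 85 mm above the floor along the +x and -x walls, which are 146 mm apart
- slot (a point): floor of the free slot, at its centre, axes as the case's. A seated panel has its lower edge here, width along x, thickness along y, either way round; its top is then 12 mm below the rim
- slot_taken (a point): the same point of the slot that is already taken
- lid (a joint): lid of the case, a 162 x 220 x 10 mm board on a stiff hinge that stays where it is left; 0 is fully shut, grows as it opens, 1.57 is upright, at most 1.85 rad
- lid_hinge (a point): middle of the lid's hinge line, at the top of the case's +x side, on the lid's underside
- lid_edge (a point): middle of the lid's free edge on its outer face, 162 mm from the hinge; x, y, z axes parallel to the case's when the lid is shut
- hasp (a joint): steel hasp hinged on the middle of the lid's free edge: plate 75 mm long, 46 wide, 4 thick, with a slot; 0 is closed, flat along the case's side with the staple through its slot when the lid is shut; 1.57 sticks straight out in the lid's plane; it swings stiffly and stays where left; at most 2.4 rad
- hasp_hinge (a point): middle of the hasp's hinge line, 6 mm out from the lid's free edge; when the lid is shut it is 134 mm above the table
- hasp_tab (a point): centre of the solid tab at the hasp's free end, 62 mm from its hinge line; the slot for the staple is 26 to 48 mm from the hinge line; the staple juts out 15 mm from the case's side, 36 mm below the rim
- packed_panel: an equal panel, already packed in the other slot of the case; leave it there. Origin at the middle of its lower edge
- cup: black lacquered cup, 76 mm wide, 90 mm high; origin at its underside; a bystander
- red_cup: dark red lacquered cup, 72 mm wide, 85 mm high; origin at its underside; a bystander
- bowl: dark red lacquered bowl, 110 mm wide, 50 mm high; origin at its underside; a bystander
- bottle: white squeeze bottle, 60 mm wide, 160 mm high; origin at its underside; a bystander
- brush: paint brush lying on the table, 180 mm long; a bystander
- brush_jar: grey jar of brushes, 72 mm wide, 100 mm high, with brushes up to 196 mm; origin at its underside; a bystander
There are look-alikes about, which are no part of the job. Leave any pink or turquoise look-alike of the panel alone.

How it is judged:
On the way, in this order (a step that is already met when the one before it is completed fails the run):
1. the panel stands upright in the free slot, fully down and let go (x of panel_mid in the frame of slot between -0.014 and 0.014 m and y of panel_mid in the frame of slot between -0.009 and 0.009 m and z of panel_mid in the frame of slot between 0.05 and 0.06 m and angle between the z axis of panel and the z axis of slot, either way round below 0.15 rad and contact force between the fingers and panel below 0.1 N and linear speed of panel below 0.03 m/s), for 0.2 s.
2. then the lid is fully shut (value of joint lid below 0.04 rad), for 0.2 s.
3. then the hasp is closed over the staple (value of joint hasp below 0.12 rad and value of joint lid below 0.05 rad), for 0.2 s.
At the end, for the whole second after the job is handed in: panel upright (0.15 rad) in the free slot, at rest and not held, its centre within 14 mm along and 9 mm across the slot and 5 mm of seated height; lid shut (below 0.05 rad), hasp closed (below 0.12 rad); everything else within 30 mm of where it was (all of step 1 and all of step 3); the robot touches nothing.
It fails at once if the panel is dropped (it falls freely faster than 0.6 m/s) (linear speed of panel above 0.6 m/s and contact force between the fingers and panel below 0.05 N).
It fails at once if the packed panel or another thing on the table is moved more than 30 mm (distance of any of packed_panel, cup, red_cup, bowl, bottle, brush, brush_jar from where it was at the start of the episode above 0.03 m).
It also fails if it takes over 72 s, if anything falls off the work surface, if the arm or the gripper's body presses on something with over 40 N, if the wrist force passes 120 N, or if a joint passes its speed limit or range.

## Robot

A 7-joint arm with a two-finger parallel gripper is mounted at the origin on the work surface. World frame = base frame: x ahead of the robot, y to its left, z up, the work surface at z = 0. Lengths are in m, angles in rad, forces in N, time in s.
With the tool pointing down it reaches from about 0.4 to 0.875 m from the base axis. Payload 19.3 kg.
Tool frame: the origin (TCP) lies at the very end of the fingers, on their centre line; the grasp point (between the pads) lies 19 mm behind it; z points along the fingers, y is the line along which they close (so a half turn about z gives the same grasp; the last joint's range is limited). The gripper opens to 85 mm and grips with 20 to 120 N. Pads are 22 mm wide; open, the fingers measure 114 mm over their backs; the gripper's body (76 mm by 85 mm) begins 54 mm behind the grasp point. The pads swing forward as they close: fully open they stand 13 mm farther back than shut.
Start: joints at [-1.383, 0.521, -0.036, 1.599, 0.021, 1.021, -0.113], TCP at [0.159, 0.604, 0.231] pointing down, gripper open.
Joint ranges: [-2.91, 2.91], [-0.3, 2.13], [-1.5, 1.42], [0.17, 2.43], [-1.26, 4.41], [0.16, 1.93], [-2.52, 2.52]. Speed limits (rad/s): [1.89, 1.89, 2.39, 2.39, 3.01, 3.01, 3.01].

## Interface

Orientations are given as [roll, pitch, yaw] about the fixed x, y, z axes, in that order (R = Rz(yaw) Ry(pitch) Rx(roll)).
In Python, from workcell import bot gives the robot as it stands.
- The arm moves only by the tool servo_tool, never from a script. Its argument "plan" is a list of rows, each a list of 7 numbers: the finger opening in cm, from 0 to 8.54, then the shift along the tool's x, y, z in cm, then the turn, a rotation vector about the tool's x, y, z in degrees. In form: [[fingers, x, y, z, wx, wy, wz], ...]. A call has 1 to 10 rows; each row is the pose to reach, as a shift and turn from the pose commanded when the call began, along the tool's axes at that moment; what a row does not reach only later rows make up. A row lasts 1/10 s, in which the tool goes at most 50 mm and 8.59 degrees, less where a joint would pass 70% of its speed; a pose out of reach is approached as far as the arm can. A call with a gripper value outside its range is refused whole. The fingers move at their own pace and stop on an object; "force" is the grip in N (left out, the last holds). Time passes only in rows, so rows that repeat a pose let the fingers close. It gives the time, the measured TCP pose, the force, the opening and the grip force at its end, in the units of the state.
- bot.observe(): the state, without advancing time (a new reading comes with each control period).
- bot.grab_frame(name): name is "side" or "top"; returns a dict with "frame" (384x512x3 uint8, blue, green, red), "mtx" (3x3 intrinsics, pixels), "k1" (the pictures are not rectified: a ray, as slopes to the right and down, at radius r is drawn at 1 + k1 r^2 times it, then the intrinsics apply), "R" (3x3) and "t" (3): a world point X has camera coordinates R X + t. Camera axes: x right, y down, z forward; pixel columns grow to the right and rows downward; lengths in m; the calibration is good to about 2 mm. A picture is of the moment at which its call begins. There is no depth.
- bot.job_done(): hands the job in; it is judged then, once.
The state is a dict: "clock": time; "qpos": joint angles; "qd": joint speeds; "joint_efforts": joint torques, N m; "position": TCP position; "tool_rot": TCP orientation; "force": force on the tool from outside, world axes, zero at the start; "moment": the same for the moment, N m; "grip_width": finger opening in m; "finger_force": force on a finger pad.
Only numpy, scipy, OpenCV 4.12 (cv2) and the standard library are available. Lean on these libraries where they do the work, as an engineer would, in place of code of your own. Each camera call takes 0.05 s, during which the arm holds its last target. There are 200 camera calls.

## Working session

There is one attempt and no reset: what is moved stays moved. The work goes in short steps, Python scripts to look and compute and a tool call to move; the robot and the scene stay as the last step left them, time stands still between calls to the robot, and variables do not carry over. Pictures are saved under pics/ and viewed, at most 10 in all, crops included, and the job is handed in when it is done.

Besides the shell and the picture viewer there is one more tool, called after ">>>" by a JSON object that holds its "op" and its "data". servo_tool: Moves the arm, as the interface text tells. Its arguments: {"type":"object","properties":{"plan":{"type":"array","items":{"type":"array","items":{"type":"number"}}},"force":{"type":"number"}},"required":["plan"]}

```bash
ls; mkdir -p pics
cat > h.py <<'E'
import numpy as np,cv2
from workcell import bot
from scipy.spatial.transform import Rotation as Ro
def grab(n,save=None):
    f=bot.grab_frame(n)
    if save: cv2.imwrite('pics/%s.png'%save,f['frame']); np.savez('pics/%s.npz'%save,**{k:np.array(v) for k,v in f.items()})
    return f
def proj(f,X):
    c=np.atleast_2d(X)@np.array(f['R']).T+np.array(f['t']); s=c[:,:2]/c[:,2:]
    s=s*(1+float(f['k1'])*(s**2).sum(1,keepdims=True)); K=np.array(f['mtx'])
    return s@K[:2,:2].T+K[:2,2]
def ray(f,uv):
    K=np.array(f['mtx']);d=(np.array(uv,float)-K[:2,2])/[K[0,0],K[1,1]];s=d.copy()
    for _ in range(20): s=d/(1+float(f['k1'])*(s@s))
    R=np.array(f['R']);return -R.T@np.array(f['t']),R.T@np.append(s,1)
def onz(f,uv,z):
    o,d=ray(f,uv);return o+d*(z-o[2])/d[2]
def tri(f1,a,f2,b):
    o1,d1=ray(f1,a);o2,d2=ray(f2,b)
    t=np.linalg.lstsq(np.c_[d1,-d2],o2-o1,rcond=None)[0];p,q=o1+d1*t[0],o2+d2*t[1]
    return (p+q)/2,np.linalg.norm(p-q)
def load(n): return dict(np.load('pics/%s.npz'%n))
E
python3 - <<'E'
from h import *
a=grab('side','s0');b=grab('top','t0')
for f in(a,b):print(f['mtx'],f['k1'],-np.array(f['R']).T@f['t'],np.array(f['R'])[2])
print(bot.observe())
E
```

```text
pics
[[441.95717272   0.         256.69491035]
 [  0.         441.95717272 186.394568  ]
 [  0.           0.           1.        ]] -0.14548666277306907 [-0.20976971 -1.00781869  1.04334066] [ 0.46567496  0.6194041  -0.63204857]
[[380.11841272   0.         259.86312419]
 [  0.         380.11841272 197.96403533]
 [  0.           0.           1.        ]] -0.024225783420132978 [ 0.21845679 -0.13476389  1.43812192] [ 0.18645029  0.00131532 -0.98246352]
{'clock': 0.1, 'qpos': array([-1.38315636,  0.52192295, -0.03635244,  1.59994317,  0.0211829 ,
        1.02112117, -0.11282296]), 'qd': array([-1.11208335e-03,  5.73795801e-04, -8.99473406e-05, -1.32211287e-03,
       -1.20547216e-03,  3.69432544e-04, -2.46846454e-03]), 'joint_efforts': array([ 3.31138348e-03, -9.28488779e+01,  1.98333062e+00, -3.70527649e+01,
        1.80366280e-02,  5.48780226e-03,  1.07840137e-05]), 'position': array([0.159307  , 0.60404042, 0.23080541]), 'tool_rot': array([-3.14058301e+00,  4.45116623e-05,  2.88373137e+00]), 'force': array([0.07914377, 0.49825647, 0.26347904]), 'moment': array([ 0.01386951,  0.05814853, -0.01478265]), 'finger_force': 0.0, 'grip_width': 0.08551535385033408}
```

View pics/s0.png

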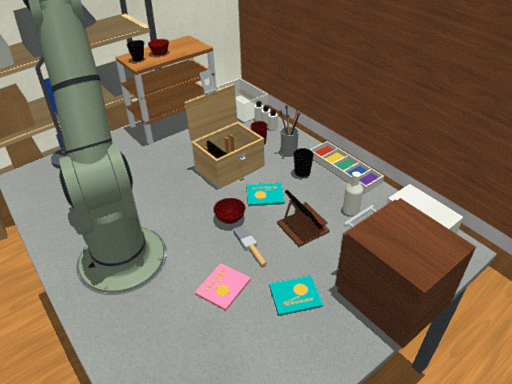

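View pics/t0.png

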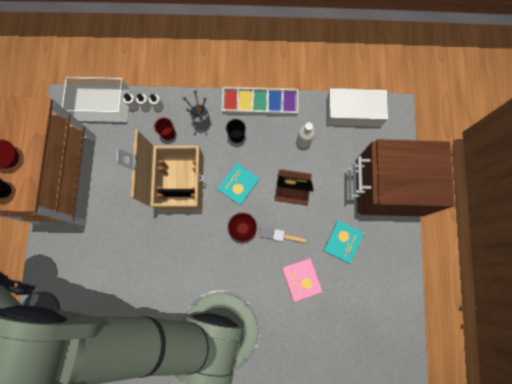

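Run:
```python
import cv2,numpy as np
s=cv2.imread('pics/s0.png');t=cv2.imread('pics/t0.png')
r=lambda i,x,y,w,h:cv2.resize(i[y:y+h,x:x+w],(400,300),interpolation=cv2.INTER_CUBIC)
cv2.imwrite('pics/c0.png',np.vstack([np.hstack([r(s,170,75,140,105),r(s,260,180,80,60)]),np.hstack([r(t,105,120,120,90),r(t,260,160,64,48)])]))
```

```text
(no output)
```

View pics/c0.png

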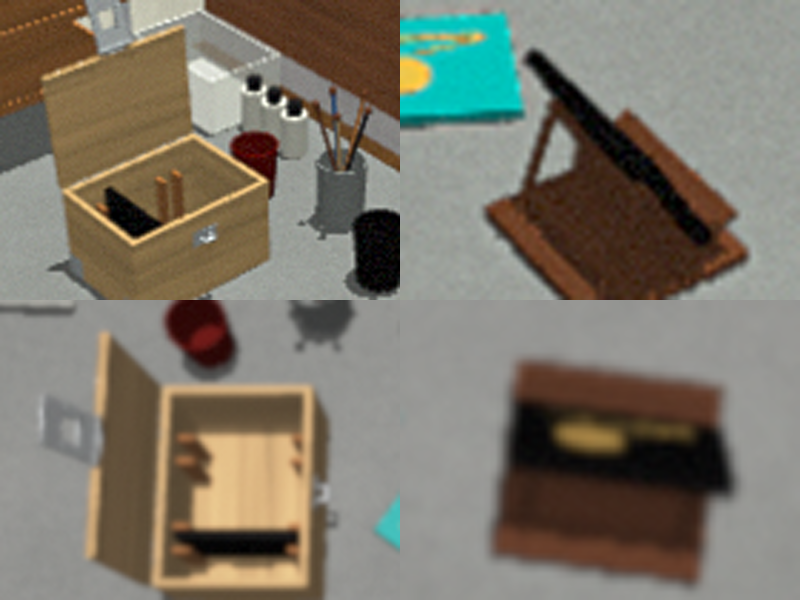

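Run:
```python
import cv2,numpy as np
s=cv2.imread('pics/s0.png');t=cv2.imread('pics/t0.png')
r=lambda i,x,y,w,h,k:cv2.resize(i[y:y+h,x:x+w],(w*k,h*k),interpolation=cv2.INTER_CUBIC)
cv2.imwrite('pics/c1.png',np.hstack([r(t,143,140,66,75,8)[:,:400] if 0 else r(t,146,140,62,75,8)[:, :496],np.zeros((600,4,3),np.uint8),cv2.convertScaleAbs(np.vstack([r(t,272,165,50,37,6),r(t,104,140,50,63,6)]),alpha=1.3)]))
cv2.imwrite('pics/c2.png',np.hstack([r(s,186,84,80,104,5),r(s,270,183,80,104,5)]))
def blob(i,th,x,y,w,h):
    m=np.zeros(i.shape[:2],np.uint8);m[y:y+h,x:x+w]=(i[y:y+h,x:x+w].max(2)<th)*255
    c=max(cv2.findContours(m,0,1)[0],key=cv2.contourArea);print(cv2.contourArea(c),cv2.approxPolyDP(c,1.5,True)[:,0].tolist(),cv2.minAreaRect(c))
for th in(35,50):
    blob(s,th,275,180,70,60);blob(t,th,268,165,55,45);blob(t,th,155,180,50,20)
```

```text
156.5 [[286, 191], [296, 205], [321, 228], [309, 211]] ((303.75, 209.25), (50.91168975830078, 4.949747085571289), 45.0)
178.0 [[278, 186], [305, 190], [311, 189], [309, 181], [287, 185], [283, 182], [283, 177], [279, 177]] ((294.6271667480469, 183.67340087890625), (33.98478317260742, 9.655632019042969), 8.746162414550781)
144.0 [[159, 190], [165, 195], [189, 195], [193, 191]] ((176.0, 192.5), (5.0, 34.0), 90.0)
201.0 [[286, 191], [297, 207], [320, 229], [321, 225], [311, 213]] ((303.5, 209.5), (50.91168212890625, 5.656853675842285), 45.0)
239.0 [[278, 187], [305, 191], [312, 189], [309, 180], [289, 185], [283, 181], [285, 177], [279, 176]] ((294.9769287109375, 183.6846160888672), (35.101829528808594, 12.03136920928955), 7.125016689300537)
175.5 [[158, 190], [165, 196], [189, 196], [193, 192], [193, 190]] ((175.5, 193.0), (6.0, 35.0), 90.0)
```

View pics/c1.png

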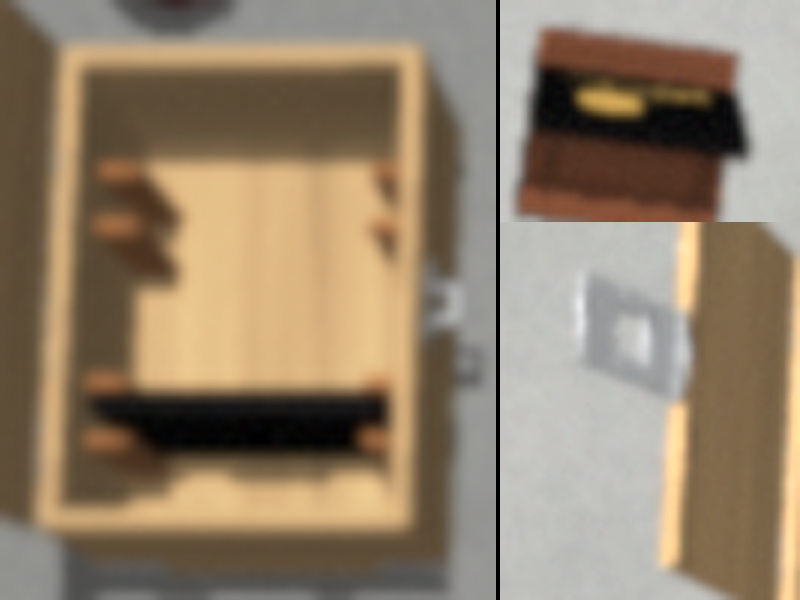

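View pics/c2.png

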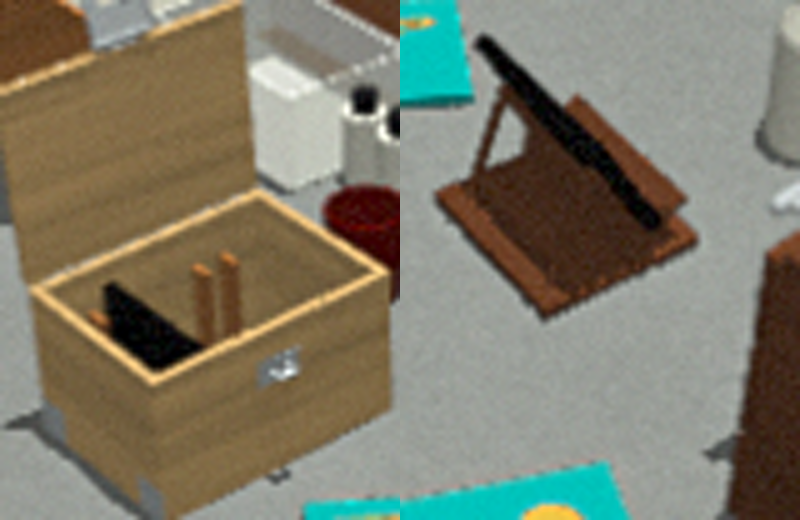

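Run:
```python
from h import *
s=load('s0');t=load('t0')
T=lambda x,y,ox=146,oy=140,k=8:(ox+(x+.5)/k-.5,oy+(y+.5)/k-.5)
tc=[T(65,45),T(418,45),T(408,527),T(38,527)]
sc=[T(255,192,186,84,5),T(388,270,186,84,5),T(153,380,186,84,5),T(34,288,186,84,5)]
P=[];
for a,b in zip(tc,sc):
    p,e=tri(t,a,s,b);P.append(onz(t,a,.13));P.append(onz(s,b,.13));print(p.round(4),round(e,4),P[-2].round(4),P[-1].round(4))
P=np.array(P)[:,:2]; tpl=np.repeat([[81,-110],[-81,-110],[-81,110],[81,110]],2,0)/1000
c=P.mean(0);U,_,V=np.linalg.svd(tpl.T@(P-c));R=(U@V).T
yaw=np.arctan2(R[1,0],R[0,0]);print('case',c,yaw,'res',(P-c-tpl@R.T).round(4).tolist())
slot=c+R@[0,-.05];print('slot',slot)
for q in[(118,172),(118,226),(388,172),(385,230),(105,383),(105,440)]:
    x=onz(t,T(*q),.093)[:2];print('rib',((x-c)@R).round(4))
p=lambda x,y:T(x-500,y,272,165,6)
print('panel top -y',tri(t,p(748,157),s,T(82,40,270,183,5)))
print('panel foot -y',tri(t,p(738,95),s,T(655,225,270,183,5)) if 0 else onz(s,T(255,225,270,183,5),.02), onz(t,p(736,93),.02))
for z in(.1,.11,.12,.13):print(z,onz(t,p(748,157),z),onz(t,p(527,134),z))
# stand base corners z=.012
st=[onz(t,p(*q),.012) for q in[(541,30),(736,54),(714,220)]]+[onz(s,T(x,y,270,183,5),.012) for x,y in[(297,238),(145,318),(37,192)]]
print(np.round(st,4))
l=lambda x,y:T(x-500,y-222,104,140,6)
H=np.array([*c,.13])+np.append(R@[.081,0],0)
for th in(1.57,1.6,1.65,1.7,1.75,1.8):
  th_dir=np.append(R@[-np.cos(th),0],np.sin(th));sd=np.append(R@[0,1],0)
  e=[H+.162*th_dir+k*sd for k in(.11,-.11)]
  print(th,proj(t,e).round(1).tolist(),proj(s,e).round(1).tolist())
print('lid edge seen',l(670,568), T(5,92,186,84,5),T(240,2,186,84,5))
```

```text
[0.6467 0.2537 0.1346] 0.001 [0.6487 0.2549 0.13  ] [0.6505 0.2603 0.13  ]
[0.6522 0.0937 0.1379] 0.0034 [0.6533 0.0958 0.13  ] [0.6614 0.1028 0.13  ]
[0.4337 0.0841 0.1411] 0.0044 [0.4336 0.087  0.13  ] [0.4437 0.0967 0.13  ]
[0.4309 0.2446 0.1378] 0.0078 [0.4287 0.2487 0.13  ] [0.44   0.2537 0.13  ]
case [0.54498231 0.17498287] 1.6047627566523945 res [[-0.0035, -0.0048], [-0.0016, 0.0006], [-0.0044, -0.0019], [0.0037, 0.005], [-0.0042, -0.0033], [0.0059, 0.0064], [-0.0036, -0.0035], [0.0077, 0.0015]]
slot [0.59495347 0.17668086]
rib [ 0.0596 -0.0577]
rib [ 0.0584 -0.0321]
rib [-0.0645 -0.0572]
rib [-0.0639 -0.0297]
rib [0.061  0.0414]
rib [0.0598 0.0677]
panel top -y (array([ 0.45645253, -0.29299672,  0.23983177]), np.float64(0.04063258023957896))
panel foot -y [ 0.57610009 -0.30681986  0.02      ] [ 0.56322044 -0.32657016  0.02      ]
0.1 [ 0.50453794 -0.32310909  0.1       ] [ 0.51465812 -0.19022252  0.1       ]
0.11 [ 0.50240001 -0.32170156  0.11      ] [ 0.51244456 -0.18980807  0.11      ]
0.12 [ 0.50026208 -0.32029402  0.12      ] [ 0.510231   -0.18939362  0.12      ]
0.13 [ 0.49812415 -0.31888649  0.13      ] [ 0.50801744 -0.18897917  0.13      ]
[[ 0.6031 -0.2015  0.012 ]
 [ 0.591  -0.3276  0.012 ]
 [ 0.4818 -0.314   0.012 ]
 [ 0.5952 -0.3277  0.012 ]
 [ 0.4695 -0.3179  0.012 ]
 [ 0.4902 -0.186   0.012 ]]
1.57 [[134.6, 195.5], [138.6, 127.7]] [[186.0, 104.0], [235.1, 85.2]]
1.6 [[133.1, 195.5], [137.1, 127.7]] [[185.3, 103.5], [234.4, 84.8]]
1.65 [[130.5, 195.5], [134.7, 127.8]] [[184.1, 102.9], [233.1, 84.2]]
1.7 [[128.0, 195.6], [132.2, 127.9]] [[182.9, 102.3], [231.8, 83.7]]
1.75 [[125.5, 195.7], [129.9, 128.1]] [[181.8, 101.8], [230.6, 83.3]]
1.8 [[123.2, 195.8], [127.6, 128.3]] [[180.7, 101.4], [229.4, 83.0]]
lid edge seen (131.91666666666666, 197.25) (186.6, 102.0) (233.6, 84.0)
```

Run:
```python
from h import *
s=load('s0');t=load('t0')
T=lambda x,y,ox=146,oy=140,k=8:(ox+(x+.5)/k-.5,oy+(y+.5)/k-.5)
p=lambda x,y:T(x-500,y,272,165,6)
print(tri(t,p(527,134),s,T(80,36,270,183,5)))
# predicted panel corners
yw=-.083;X=np.array([np.cos(yw),np.sin(yw),0]);Y=np.array([-X[1],X[0],0]);u=-np.sin(.52)*X+[0,0,np.cos(.52)];n=np.cos(.52)*X+[0,0,np.sin(.52)]
for z0 in(.014,.02,.026):
    top=np.array([.505,-.255,.1155]); top=top-u*(.0955+.02-.0955-z0)/np.cos(.52) if 0 else np.array([.505,-.255,z0+.0955])
    for nm,q in[('T+',top+.065*Y),('T-',top-.065*Y),('F+',top-.11*u+.065*Y),('F-',top-.11*u-.065*Y)]:
        print(z0,nm,[(x.round(1).tolist()) for x in(proj(t,[q-.006*n,q+.006*n]),proj(s,[q-.006*n,q+.006*n]))])
print('seen T+',p(527,134),T(80,36,270,183,5),'T-',p(748,157),'F-',p(738,93),T(255,225,270,183,5),'F+',p(541,70))
from h import bot
```

```text
(array([ 0.51139546, -0.1918434 ,  0.139351  ]), np.float64(0.012416647440528705))
0.014 T+ [[[276.0, 189.1], [276.4, 185.9]], [[281.6, 198.5], [284.3, 195.9]]]
0.014 T- [[[312.1, 193.1], [312.6, 189.9]], [[306.3, 221.5], [309.1, 218.7]]]
0.014 F+ [[[276.3, 180.5], [276.7, 177.5]], [[294.1, 213.7], [296.6, 211.3]]]
0.014 F- [[[309.9, 184.2], [310.3, 181.3]], [[318.0, 236.1], [320.6, 233.6]]]
0.02 T+ [[[276.1, 188.7], [276.4, 185.6]], [[281.7, 197.1], [284.3, 194.5]]]
0.02 T- [[[312.3, 192.8], [312.8, 189.6]], [[306.5, 220.0], [309.3, 217.3]]]
0.02 F+ [[[276.4, 180.1], [276.8, 177.2]], [[294.2, 212.4], [296.7, 210.0]]]
0.02 F- [[[310.1, 183.9], [310.5, 180.9]], [[318.1, 234.8], [320.8, 232.2]]]
0.026 T+ [[[276.1, 188.4], [276.5, 185.2]], [[281.7, 195.7], [284.4, 193.1]]]
0.026 T- [[[312.6, 192.4], [313.1, 189.2]], [[306.6, 218.6], [309.4, 215.9]]]
0.026 F+ [[[276.5, 179.8], [276.8, 176.8]], [[294.2, 211.1], [296.7, 208.7]]]
0.026 F- [[[310.3, 183.5], [310.8, 180.5]], [[318.3, 233.5], [320.9, 230.9]]]
seen T+ (276.0833333333333, 186.91666666666666) (285.6, 189.8) T- (312.9166666666667, 190.75) F- (311.25, 180.08333333333334) (320.6, 227.6) F+ (278.4166666666667, 176.25)
```

```bash
cat >> h.py <<'E'
def to(pos,x,z):
    """cm/deg row from present TCP pose to one at pos with tool x, z axes"""
    o=bot.observe();R0=Ro.from_euler('xyz',o['tool_rot']).as_matrix()
    z=np.array(z,float)/np.linalg.norm(z);x=np.array(x,float);x-=z*(x@z);x/=np.linalg.norm(x)
    R1=np.c_[x,np.cross(z,x),z]
    print('t',round(o['clock'],2),'pos',o['position'].round(4),'q',o['qpos'].round(2),'f',o['force'].round(1),o['finger_force'],round(o['grip_width'],4))
    print('row',(R0.T@(np.array(pos)-o['position'])*100).round(2).tolist(),Ro.from_matrix(R0.T@R1).as_rotvec(degrees=True).round(2).tolist())
ys=-.083;XS=np.array([np.cos(ys),np.sin(ys),0]);YS=np.array([-XS[1],XS[0],0])
u=-np.sin(.52)*XS+[0,0,np.cos(.52)];n=np.cos(.52)*XS+[0,0,np.sin(.52)]
E
python3 - <<'E'
from h import *
to([.40,.12,.33],[np.cos(2.1),np.sin(2.1),0],[0,0,-1])
E
```

```text
t 0.1 pos [0.1593 0.604  0.2308] q [-1.38  0.52 -0.04  1.6   0.02  1.02 -0.11] f [0.1 0.5 0.3] 0.0 0.0855
row [-35.62, -40.68, -9.88] [-0.05, 0.03, 44.9]
```

>>> {"op": "servo_tool", "data": {"plan": [[6,-18,-20,-9,0,0,25],[6,-18,-20,-9,0,0,25],[6,-18,-20,-9,0,0,25],[6,-18,-20,-9,0,0,25],[6,-35.6,-40.7,-10,0,0,45],[6,-35.6,-40.7,-10,0,0,45],[6,-35.6,-40.7,-10,0,0,45],[6,-35.6,-40.7,-10,0,0,45],[6,-35.6,-40.7,-10,0,0,45],[6,-35.6,-40.7,-10,0,0,45]]}}

```text
clock: 1.1
position: [0.377, 0.1654, 0.3261]
tool_rot: [3.141, -0.0, 2.099]
force: [1.0, 0.6, 0.7]
grip_width: 0.06
finger_force: 0.0
```

Run:
```python
from h import *
top=np.array([.511,-.257,.118])
to(top+u*.11,YS,-u)
```

```text
t 1.1 pos [0.377  0.1654 0.3261] q [-0.92  0.06  0.38  2.   -0.02  1.09  0.  ] f [1.  0.6 0.7] 0.0 0.06
row [-40.11, -14.18, 11.24] [-28.85, -9.12, 34.18]
```

>>> {"op": "servo_tool", "data": {"plan": [[5,-40,-14,11,-29,-9,34],[5,-40,-14,11,-29,-9,34],[5,-40,-14,11,-29,-9,34],[5,-40,-14,11,-29,-9,34],[5,-40,-14,11,-29,-9,34],[5,-40,-14,11,-29,-9,34],[5,-40,-14,11,-29,-9,34],[5,-40,-14,11,-29,-9,34],[5,-40,-14,11,-29,-9,34],[5,-40,-14,11,-29,-9,34]]}}

```text
clock: 2.1
position: [0.4319, -0.128, 0.2383]
tool_rot: [2.644, -0.02, 1.508]
force: [-0.2, 0.2, 0.2]
grip_width: 0.0499
finger_force: 0.0
```

Run:
```python
from h import *
top=np.array([.511,-.257,.118])
to(top+u*.05,YS,-u)
s=grab('side','s1');t=grab('top','t1')
p=bot.observe()['position'];print(proj(s,p),proj(t,p))
r=lambda i,x,y,w,h,k:cv2.resize(i[y:y+h,x:x+w],(w*k,h*k),interpolation=cv2.INTER_CUBIC)
cv2.imwrite('pics/c3.png',np.hstack([r(s['frame'],260,150,80,100,5),r(t['frame'],260,130,80,100,5)]))
```

```text
t 2.1 pos [ 0.4319 -0.128   0.2383] q [-0.48  0.04  0.75  2.42 -0.6   0.25  0.74] f [-0.2  0.2  0.2] 0.0 0.0499
row [-12.48, 1.92, 9.5] [-1.32, -1.58, 0.44]
[[251.17642735 165.71842395]] [[258.40351964 202.35196561]]
```

View pics/c3.png

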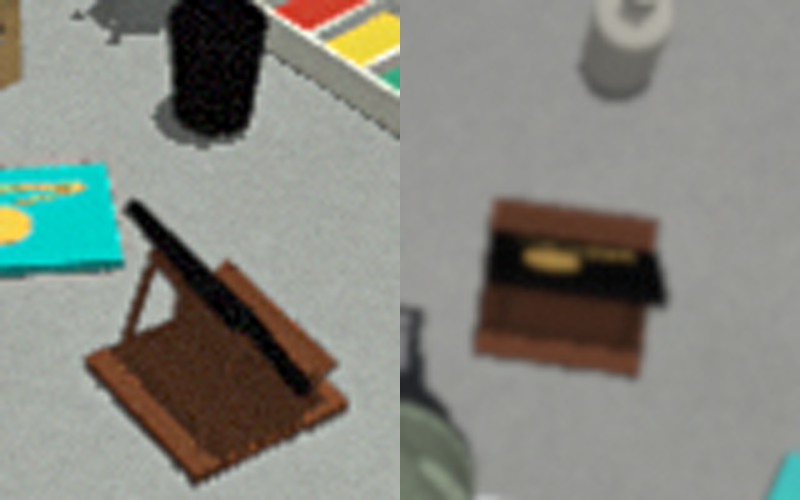

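>>> {"op": "servo_tool", "data": {"plan": [[5,-12.5,2,3,0,0,0],[5,-12.5,2,3,0,0,0],[5,-12.5,2,3,0,0,0],[5,-12.5,2,3,0,0,0],[5,-12.5,2,3,0,0,0],[5,-12.5,2,6,-1.3,-1.6,0.4],[5,-12.5,2,6,-1.3,-1.6,0.4],[5,-12.5,2,6,-1.3,-1.6,0.4]]}}

```text
clock: 3.0
position: [0.4699, -0.253, 0.1917]
tool_rot: [2.624, -0.001, 1.488]
force: [-0.9, 0.5, 0.9]
grip_width: 0.0498
finger_force: 0.0
```

Run:
```python
from h import *
top=np.array([.511,-.257,.118])
to(top+u*.05,YS,-u)
s=grab('side','s2');t=grab('top','t2')
p=bot.observe()['position'];print(proj(s,p),proj(t,p))
r=lambda i,x,y,w,h,k:cv2.resize(i[y:y+h,x:x+w],(w*k,h*k),interpolation=cv2.INTER_CUBIC)
cv2.imwrite('pics/c4.png',np.hstack([r(s['frame'],250,140,80,100,5),r(t['frame'],250,130,80,100,5)]))
```

```text
t 3.0 pos [ 0.4699 -0.253   0.1917] q [ 0.31  0.3   0.24  2.27 -1.25  0.3   1.61] f [-0.9  0.5  0.9] 0.0 0.0498
row [-0.06, -0.07, 3.45] [-0.15, -0.07, -0.05]
[[286.96367623 192.52580938]] [[296.14150517 194.67359801]]
```

View pics/c4.png

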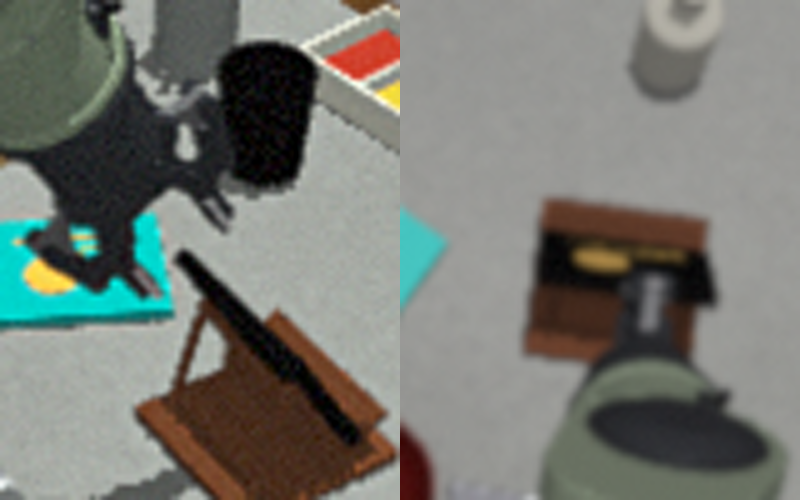

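Run:
```python
from h import *
s=load('s2');t=load('t2')
o=bot.observe();p=o['position'];R=Ro.from_euler('xyz',o['tool_rot']).as_matrix()
for nm,f,oy in(('s',s,140),('t',t,130)):
  for w in(.025,-.025):
    for b in (0,.008): print(nm,w,b,((proj(f,p+R@[0,w,-b])-[250,oy])*5).round(0))
  top=np.array([.511,-.257,.118])
  print('top',((proj(f,[top,top+.065*YS,top-.065*YS])-[250,oy])*5).round(0).tolist())
```

```text
s 0.025 0 [[215. 234.]]
s 0.025 0.008 [[210. 227.]]
s -0.025 0 [[155. 292.]]
s -0.025 0.008 [[150. 285.]]
top [[235.0, 329.0], [174.0, 274.0], [299.0, 388.0]]
t 0.025 0 [[236. 288.]]
t 0.025 0.008 [[236. 291.]]
t -0.025 0 [[226. 358.]]
t -0.025 0.008 [[226. 362.]]
top [[225.0, 287.0], [134.0, 277.0], [316.0, 297.0]]
```

>>> {"op": "servo_tool", "data": {"plan": [[5,0,0.3,3,0,0,0],[5,0,0.3,6,0,0,0],[5,0,0.3,8,0,0,0],[5,0,0.3,10,0,0,0],[5,0,0.3,11.3,0,0,0],[5,0,0.3,11.3,0,0,0],[2.4,0,0.3,11.3,0,0,0],[2.4,0,0.3,11.3,0,0,0],[2.4,0,0.3,11.3,0,0,0]], "force": 25}}

```text
clock: 4.0
position: [0.5356, -0.2699, 0.117]
tool_rot: [2.657, -0.017, 1.498]
force: [-1.2, 0.6, 0.5]
grip_width: 0.0241
finger_force: 0.3
```

Run:
```python
from h import *
to(np.array([.509,-.257,.125])-.038*u+.003*n,YS,-u)
s=grab('side','s3');t=grab('top','t3')
def blob(i,th,x,y,w,h):
    m=np.zeros(i.shape[:2],np.uint8);m[y:y+h,x:x+w]=(i[y:y+h,x:x+w].max(2)<th)*255
    c=max(cv2.findContours(m,0,1)[0],key=cv2.contourArea);print(cv2.contourArea(c),cv2.approxPolyDP(c,1.5,True)[:,0].tolist())
blob(s['frame'],35,275,180,70,60)
o=bot.observe();print(o['force'],o['moment'])
```

```text
t 4.0 pos [ 0.5356 -0.2699  0.117 ] q [ 0.55  0.52 -0.09  2.13 -1.26  0.16  1.62] f [-1.2  0.6  0.5] 0.3278423577285139 0.0241
row [1.03, -1.63, 1.82] [-2.05, -1.16, 0.04]
177.0 [[288, 206], [295, 204], [321, 228], [313, 210], [299, 196], [300, 201], [306, 208], [304, 210], [296, 204]]
[-0.73877997  1.11436095  0.40768655] [ 0.11413245  0.69350125 -0.0191686 ]
```

Run:
```python
from h import *
a=.30;up=-np.sin(a)*XS+[0,0,np.cos(a)]
to([.547,-.264,.103],YS,-up)
```

```text
t 4.1 pos [ 0.5356 -0.27    0.1168] q [ 0.55  0.52 -0.09  2.13 -1.26  0.16  1.63] f [-0.7  1.1  0.4] 0.3330088013171917 0.0243
row [0.66, 0.31, 1.74] [10.56, -1.15, 0.15]
```

>>> {"op": "servo_tool", "data": {"plan": [[2.4,0.2,0.1,0.2,4,0,0],[2.4,0.4,0.2,0.6,8,-0.6,0],[2.4,0.6,0.3,1.2,10.5,-1.1,0],[2.4,0.6,0.3,1.7,10.5,-1.1,0],[2.4,0.6,0.3,1.7,10.5,-1.1,0]]}}

```text
clock: 4.6
position: [0.5479, -0.2632, 0.1025]
tool_rot: [2.842, 0.001, 1.494]
force: [-1.1, 0.4, -0.4]
grip_width: 0.0242
finger_force: 0.2
```

Run:
```python
from h import *
a=.30;up=-np.sin(a)*XS+[0,0,np.cos(a)]
to([.547,-.264,.103],YS,-up)
s=grab('side','s4');t=grab('top','t4')
r=lambda i,x,y,w,h,k:cv2.resize(i[y:y+h,x:x+w],(w*k,h*k),interpolation=cv2.INTER_CUBIC)
cv2.imwrite('pics/c5.png',np.hstack([r(s['frame'],265,150,80,100,5),r(t['frame'],255,130,80,100,5)]))
```

```text
t 4.6 pos [ 0.5479 -0.2632  0.1025] q [ 0.1   0.61  0.41  2.01 -0.91  0.42  1.16] f [-1.1  0.4 -0.4] 0.1969338906928897 0.0242
row [-0.09, -0.06, -0.07] [-0.02, -0.07, 0.34]
```

View pics/c5.png

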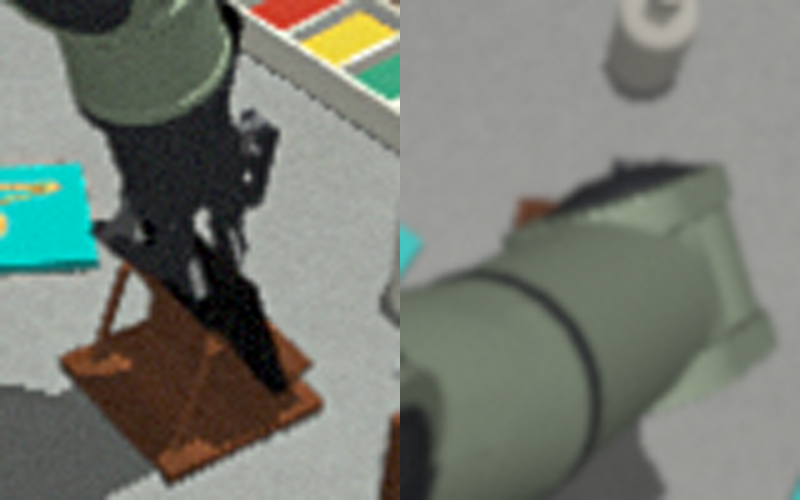

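>>> {"op": "servo_tool", "data": {"plan": [[1.8,0,0,0,0,0,0],[1.4,0,0,0,0,0,0],[0.9,0,0,0,0,0,0],[0.9,0,0,0,0,0,0],[0.9,0,0,0,0,0,0]], "force": 40}}

```text
clock: 5.2
position: [0.5452, -0.2652, 0.1027]
tool_rot: [2.842, -0.001, 1.489]
force: [-9.4, 1.2, 7.0]
grip_width: 0.0119
finger_force: 38.6
```

>>> {"op": "servo_tool", "data": {"plan": [[0.9,0,0,-1,0,0,0],[0.9,0,0,-2.5,0,0,0],[0.9,0,0,-5,0,0,0],[0.9,0,0,-8,0,0,0],[0.9,0,0,-11,10,0,0],[0.9,0,0,-11,17,0,0],[0.9,0,0,-11,17,0,0],[0.9,0,0,-11,17,0,0]]}}

```text
clock: 6.0
position: [0.5148, -0.2619, 0.2076]
tool_rot: [3.137, 0.0, 1.492]
force: [0.0, 0.2, -1.5]
grip_width: 0.0117
finger_force: 39.8
```

Run:
```python
from h import *
c=1.605-np.pi/2
to([.46,-.10,.36],[-np.sin(c),np.cos(c),0],[0,0,-1])
to([.595,.177,.36],[-np.sin(c),np.cos(c),0],[0,0,-1])
s=grab('side','s5')
cv2.imwrite('pics/c6.png',cv2.resize(s['frame'][90:240,210:370],(800,750))[:600])
```

```text
t 6.0 pos [ 0.5148 -0.2619  0.2076] q [-0.15  0.59  0.77  1.78 -0.5   0.96  0.75] f [ 0.   0.2 -1.5] 39.78872537612915 0.0117
row [15.7, -6.68, -15.27] [0.24, 0.03, -6.5]
t 6.0 pos [ 0.5148 -0.2619  0.2076] q [-0.15  0.59  0.77  1.78 -0.5   0.96  0.75] f [ 0.   0.2 -1.5] 39.78872537612915 0.0117
row [44.38, 4.59, -15.23] [0.24, 0.03, -6.5]
```

>>> {"op": "servo_tool", "data": {"plan": [[0.9,3,0,-9,0,0,0],[0.9,8,1,-11,0,0,-3],[0.9,13,2,-11,0,0,-6.5],[0.9,18,3,-11,0,0,-6.5],[0.9,23,3.5,-11,0,0,-6.5],[0.9,28,4,-11,0,0,-6.5],[0.9,33,4.5,-11,0,0,-6.5],[0.9,38,4.5,-11,0,0,-6.5],[0.9,41,4.5,-11,0,0,-6.5],[0.9,41,4.5,-11,0,0,-6.5]]}}

```text
clock: 7.05
position: [0.591, 0.1482, 0.3172]
tool_rot: [3.138, -0.003, 1.609]
force: [0.9, -1.0, -1.0]
grip_width: 0.0114
finger_force: 40.0
```

Run:
```python
from h import *
c=1.605-np.pi/2
to([.595,.15,.30],[-np.sin(c),np.cos(c),0],[0,0,-1])
s=grab('side','s6');t=grab('top','t6')
p=bot.observe()['position'];print(proj(s,p)-[180,60],proj(t,p))
def hole(f):
    return f
r=lambda i,x,y,w,h,k:cv2.resize(i[y:y+h,x:x+w],(w*k,h*k),interpolation=cv2.INTER_CUBIC)
cv2.imwrite('pics/c7.png',np.hstack([r(s['frame'],180,60,100,120,5),r(t['frame'],130,120,60,120,5)]))
```

```text
t 7.05 pos [0.591  0.1482 0.3172] q [-0.86  0.53  0.81  1.57 -0.41  1.21  0.06] f [ 0.9 -1.  -1. ] 39.95587885379791 0.0114
row [0.16, 0.4, 1.72] [0.21, -0.18, 0.23]
[[59.593264   34.72825497]] [[171.23085414 144.40588888]]
```

View pics/c7.png

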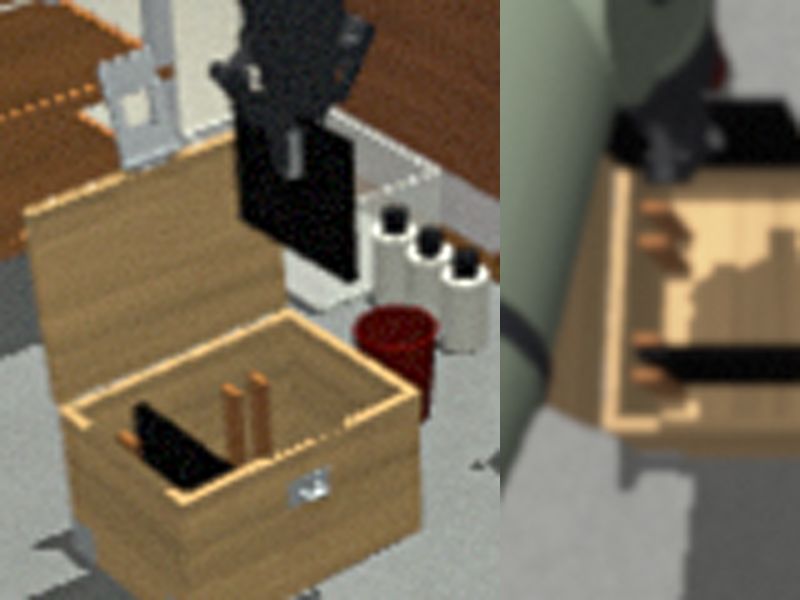

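Run:
```python
from h import *
s=load('s6');t=load('t6')
p=np.array([.591,.1482,.3172]);c=.036;Xc=np.array([np.cos(c),np.sin(c),0]);Yc=np.array([-Xc[1],Xc[0],0])
T=lambda x,y,ox,oy,k:(ox+(x+.5)/k-.5,oy+(y+.5)/k-.5)
def onpl(f,uv,p0,nn):
    o,d=ray(f,uv);return o+d*((p0-o)@nn)/(d@nn)
for q in[(355,282),(240,217),(355,140)]:
    x=onpl(s,T(*q,180,60,5),p-.006*Xc,Xc);print('side',((x-p)@Yc).round(4),(x-p)[2].round(4))
f=t['frame'];m=(f.max(2)<40).astype(np.uint8);m[:,:150]=0;m[:,215:]=0;m[:130]=0;m[175:]=0
n_,l,st,_=cv2.connectedComponentsWithStats(m)
i=1+np.argmax(st[1:,4]);print(st[i])
for col in range(168,200,4):
    r=f[135:165,col].max(1).astype(int);print(col,r.tolist())
for z in(-.07,-.075,-.08,.03,.035):
    print(z,proj(t,[p-.006*Xc-.065*Yc+[0,0,z],p+.006*Xc-.065*Yc+[0,0,z],p-.006*Xc+[0,0,z]]).round(1).tolist())
```

```text
side -0.0696 -0.055
side 0.0648 -0.0579
side -0.0742 0.0563
[151 130  42  26 495]
168 [28, 27, 29, 27, 29, 29, 28, 27, 28, 30, 31, 32, 32, 34, 34, 36, 35, 32, 33, 48, 71, 90, 110, 126, 151, 202, 232, 237, 237, 232]
172 [36, 38, 43, 55, 53, 29, 16, 15, 14, 25, 41, 60, 70, 65, 47, 25, 15, 19, 49, 81, 102, 109, 118, 130, 152, 204, 234, 239, 240, 239]
176 [113, 123, 124, 113, 80, 37, 11, 8, 11, 9, 6, 4, 6, 6, 6, 2, 7, 19, 49, 81, 102, 108, 117, 127, 149, 199, 230, 235, 235, 235]
180 [162, 162, 159, 141, 99, 46, 14, 8, 9, 6, 0, 7, 3, 6, 6, 2, 5, 17, 47, 82, 102, 109, 117, 127, 149, 200, 230, 235, 236, 236]
184 [159, 160, 157, 140, 100, 46, 12, 11, 8, 8, 5, 6, 8, 8, 7, 7, 4, 17, 48, 82, 101, 109, 113, 119, 138, 184, 219, 226, 226, 221]
188 [160, 160, 161, 159, 153, 140, 118, 91, 63, 34, 16, 5, 8, 4, 6, 6, 6, 18, 49, 82, 101, 109, 116, 125, 146, 195, 226, 232, 232, 227]
192 [158, 160, 160, 159, 160, 160, 161, 161, 162, 169, 193, 214, 188, 125, 72, 44, 29, 33, 54, 83, 101, 108, 114, 125, 142, 182, 205, 208, 220, 229]
196 [149, 161, 164, 162, 161, 160, 161, 161, 161, 169, 200, 225, 224, 211, 203, 200, 201, 200, 202, 204, 207, 208, 210, 213, 216, 221, 222, 216, 204, 173]
-0.07 [[194.9, 153.0], [195.0, 149.5], [175.0, 153.1]]
-0.075 [[195.2, 153.5], [195.3, 150.0], [175.3, 153.6]]
-0.08 [[195.4, 153.9], [195.5, 150.4], [175.7, 154.1]]
0.03 [[189.5, 143.0], [189.6, 139.2], [167.9, 143.1]]
0.035 [[189.2, 142.4], [189.3, 138.6], [167.5, 142.6]]
```

Run:
```python
from h import *
c=.034
to([.5905,.166,.20],[-np.sin(c),np.cos(c),0],[0,0,-1])
```

```text
t 7.15 pos [0.5911 0.145  0.3174] q [-0.86  0.53  0.82  1.57 -0.41  1.21  0.06] f [ 0.4 -1.  -2.6] 39.99692380428314 0.0118
row [2.08, -0.03, 11.75] [0.22, -0.09, 0.12]
```

>>> {"op": "servo_tool", "data": {"plan": [[0.9,1,0,2,0,0,0],[0.9,2,0,5,0.2,0,0.1],[0.9,2,0,8,0.2,0,0.1],[0.9,2,0,10.5,0.2,0,0.1],[0.9,2,0,11.7,0.2,0,0.1],[0.9,2,0,11.7,0.2,0,0.1],[0.9,2,0,11.7,0.2,0,0.1],[0.9,2,0,11.7,0.2,0,0.1]]}}

```text
clock: 7.95
position: [0.592, 0.1627, 0.2024]
tool_rot: [3.139, -0.001, 1.602]
force: [-0.5, 0.5, -2.5]
grip_width: 0.0122
finger_force: 39.9
```

Run:
```python
from h import *
c=.034
to([.5905,.165,.18],[-np.sin(c),np.cos(c),0],[0,0,-1])
t=grab('top','t7');f=t['frame'];p=bot.observe()['position']
Xc=np.array([np.cos(c),np.sin(c),0]);Yc=np.array([-Xc[1],Xc[0],0])
print('rib tops pred',proj(t,[np.array([.5905,.1735,.093])+a*Xc+b*Yc for a in(.0,) for b in(-.073,.073)]).round(1).tolist())
print('panel -x bottom pred',proj(t,[p-.006*Xc+b*Yc+[0,0,z] for z in(-.07,.04) for b in(-.0565,.0735)]).round(1).tolist())
cv2.imwrite('pics/c8.png',cv2.resize(f[125:215,140:215],(750,900),interpolation=cv2.INTER_CUBIC)[:600])
for row in (148,151,154,157):print(row,f[row,158:208].max(1).tolist())
for col in (180,184,188): print(col,f[140:172,col].max(1).tolist())
```

```text
t 7.95 pos [0.592  0.1627 0.2024] q [-0.84  0.65  0.74  1.69 -0.5   1.    0.11] f [-0.5  0.5 -2.5] 39.851542711257935 0.0122
row [0.23, -0.15, 2.24] [0.13, -0.03, -0.17]
rib tops pred [[197.1, 164.1], [157.3, 164.3]]
panel -x bottom pred [[193.7, 162.5], [157.2, 162.6], [188.1, 153.1], [148.5, 153.3]]
148 [67, 67, 67, 67, 69, 71, 74, 72, 70, 63, 53, 40, 32, 28, 26, 27, 36, 70, 117, 148, 158, 159, 160, 160, 159, 158, 158, 159, 158, 158, 156, 151, 144, 143, 142, 143, 144, 161, 207, 225, 197, 148, 141, 154, 160, 161, 160, 159, 159, 159]
151 [68, 67, 65, 61, 53, 43, 37, 29, 29, 28, 27, 27, 28, 27, 27, 27, 34, 41, 47, 50, 52, 50, 50, 49, 51, 50, 49, 51, 50, 51, 59, 73, 87, 95, 97, 97, 97, 131, 197, 225, 196, 135, 109, 128, 147, 155, 158, 159, 161, 161]
154 [29, 29, 26, 28, 27, 27, 27, 27, 26, 29, 27, 25, 27, 27, 27, 26, 26, 21, 17, 10, 9, 9, 11, 7, 10, 7, 11, 11, 13, 12, 7, 16, 47, 77, 95, 102, 106, 139, 202, 224, 188, 123, 97, 99, 114, 139, 155, 159, 161, 161]
157 [3, 6, 6, 7, 19, 26, 38, 47, 49, 44, 36, 30, 30, 30, 30, 29, 40, 59, 60, 40, 15, 4, 5, 8, 3, 6, 8, 2, 7, 6, 4, 6, 6, 21, 52, 87, 113, 152, 208, 224, 186, 122, 96, 96, 104, 123, 148, 159, 160, 159]
180 [155, 157, 158, 158, 167, 196, 220, 209, 160, 113, 83, 50, 21, 10, 11, 8, 5, 5, 3, 3, 5, 13, 71, 143, 186, 197, 197, 191, 168, 139, 131, 129]
184 [159, 160, 160, 160, 168, 197, 221, 209, 158, 111, 83, 49, 20, 12, 11, 8, 7, 8, 6, 7, 9, 7, 43, 88, 115, 122, 121, 123, 122, 122, 123, 123]
188 [160, 158, 158, 157, 165, 195, 221, 206, 156, 111, 86, 59, 31, 9, 7, 8, 6, 4, 9, 8, 7, 14, 85, 170, 220, 228, 229, 227, 221, 193, 150, 130]
```

Run:
```python
from h import *
t=load('t7');f=t['frame'].max(2).astype(float);p=np.array([.592,.1627,.2024]);c=.031
Xc=np.array([np.cos(c),np.sin(c),0]);Yc=np.array([-Xc[1],Xc[0],0])
pl=[]
for r in range(153,163):
    a=f[r,180:200]; k=np.argmax(a>45); u=180+k-1+(45-a[k-1])/(a[k]-a[k-1])
    o,d=ray(t,(u,r));q=p-.006*Xc;x=o+d*((q-o)@Xc)/(d@Xc);pl.append([(x-p)@Yc*1000,(x-p)[2]*1000])
print(np.round(pl,1).tolist())
```

```text
[[-61.0, 41.5], [-60.7, 30.6], [-60.4, 19.5], [-60.3, 8.2], [-61.0, -3.3], [-60.3, -15.0], [-60.0, -26.9], [-59.3, -39.0], [-57.3, -51.4], [-10.8, -63.7]]
```

>>> {"op": "servo_tool", "data": {"plan": [[0.9,0.6,-0.1,0.5,0,0,0],[0.9,0.6,-0.1,1.5,0,0,0],[0.9,0.6,-0.1,2.5,0,0,0],[0.9,0.6,-0.1,3,0,0,0],[0.9,0.6,-0.1,3.5,0,0,0],[0.9,0.6,-0.1,4,0,0,0],[0.9,0.6,-0.1,4.5,0,0,0],[0.9,0.6,-0.1,5,0,0,0]]}}

```text
clock: 8.8
position: [0.5902, 0.169, 0.1507]
tool_rot: [3.141, 0.0, 1.602]
force: [0.4, 0.2, -1.9]
grip_width: 0.0117
finger_force: 40.0
```

>>> {"op": "servo_tool", "data": {"plan": [[0.9,0,0,1,0,0,0],[0.9,0,0,2,0,0,0],[0.9,0,0,3,0,0,0],[0.9,0,0,4,0,0,0],[0.9,0,0,5,0,0,0],[0.9,0,0,5.6,0,0,0],[0.9,0,0,6,0,0,0],[0.9,0,0,6.3,0,0,0],[0.9,0,0,6.3,0,0,0]]}}

```text
clock: 9.7
position: [0.5901, 0.169, 0.0879]
tool_rot: [3.142, 0.0, 1.602]
force: [0.0, 0.0, -2.1]
grip_width: 0.0116
finger_force: 39.9
```

>>> {"op": "servo_tool", "data": {"plan": [[0.9,0,0,0.2,0,0,0],[0.9,0,0,0.4,0,0,0],[0.9,0,0,0.6,0,0,0],[0.9,0,0,0.8,0,0,0],[0.9,0,0,0.8,0,0,0]]}}

```text
clock: 10.2
position: [0.5901, 0.1689, 0.0798]
tool_rot: [-3.142, 0.0, 1.602]
force: [-0.1, -0.8, -2.0]
grip_width: 0.0118
finger_force: 39.9
```

>>> {"op": "servo_tool", "data": {"plan": [[0.9,0,0,0.2,0,0,0],[0.9,0,0,0.4,0,0,0],[0.9,0,0,0.4,0,0,0]]}}

```text
clock: 10.5
position: [0.5905, 0.1685, 0.0763]
tool_rot: [3.141, 0.001, 1.602]
force: [-0.6, -2.2, 4.3]
grip_width: 0.0118
finger_force: 40.9
```

>>> {"op": "servo_tool", "data": {"plan": [[1.4,0,0,0,0,0,0],[2.0,0,0,0,0,0,0],[2.8,0,0,0,0,0,0],[2.8,0,0,0,0,0,0],[2.8,0,0,-2,0,0,0],[2.8,0,0,-6,0,0,0],[2.8,0,0,-11,0,0,0],[2.8,0,0,-16,0,0,0],[2.8,0,0,-21,0,0,0],[2.8,0,0,-26,0,0,0]]}}

```text
clock: 11.5
position: [0.5897, 0.1689, 0.3383]
tool_rot: [3.141, 0.0, 1.602]
force: [0.0, 0.8, -0.6]
grip_width: 0.0278
finger_force: 0.0
```

>>> {"op": "servo_tool", "data": {"plan": [[0,0,0,-5,0,0,0],[0,3,-3,-9,0,0,0],[0,7,-6,-9,0,0,0],[0,11,-9,-9,0,0,0],[0,14,-12,-9,0,0,0],[0,16,-12.5,-9,0,0,0],[0,16,-12.5,-9,0,0,0]]}}

```text
clock: 12.2
position: [0.4584, 0.3284, 0.4257]
tool_rot: [-3.141, -0.0, 1.608]
force: [0.1, 0.7, -0.3]
grip_width: -0.0005
finger_force: 0.0
```

Run:
```python
from h import *
c=.033
to([.47,.315,.25],[-np.sin(c),np.cos(c),0],[0,0,-1])
t=grab('top','t8');s=grab('side','s8');f=t['frame']
Xc=np.array([np.cos(c),np.sin(c),0]);Yc=np.array([-Xc[1],Xc[0],0]);S=np.array([.5905,.1735,.008])
print('pred top edge',proj(t,[S+a*Xc+b*Yc+[0,0,.11] for a in(-.006,.006) for b in(-.065,.065)]).round(1).tolist())
def blob(i,th,x,y,w,h):
    m=np.zeros(i.shape[:2],np.uint8);m[y:y+h,x:x+w]=(i[y:y+h,x:x+w].max(2)<th)*255
    for c in cv2.findContours(m,0,1)[0]:
        if cv2.contourArea(c)>40:print(cv2.contourArea(c),cv2.boundingRect(c))
blob(f,45,150,150,50,55)
cv2.imwrite('pics/c9.png',np.hstack([cv2.resize(s['frame'][60:180,180:280],(400,480)),cv2.resize(f[110:230,110:210],(400,480))]))
H=np.array([.250,.130]);prev=None;r=.135
for th in(1.62,1.5,1.35,1.2,1.05,.9,.75,.6,.45,.3,.2,.1,0):
    q=H+r*np.array([-np.cos(th),np.sin(th)])+.01*np.array([np.sin(th),np.cos(th)])+[.011,0];print(th,q.round(3))
```

```text
t 12.2 pos [0.4584 0.3284 0.4257] q [-1.34  0.38  0.88  1.5  -0.29  1.4  -0.4 ] f [ 0.1  0.7 -0.3] 0.0 -0.0005
row [-1.39, 1.12, 17.57] [-0.02, -0.01, 0.23]
pred top edge [[193.7, 163.9], [157.7, 164.0], [193.8, 160.7], [157.8, 160.8]]
163.5 (158, 190, 36, 7)
190.0 (159, 163, 35, 9)
1.62 [0.278 0.264]
1.5 [0.261 0.265]
1.35 [0.241 0.264]
1.2 [0.221 0.259]
1.05 [0.203 0.252]
0.9 [0.185 0.242]
0.75 [0.169 0.229]
0.6 [0.155 0.214]
0.45 [0.144 0.198]
0.3 [0.135 0.179]
0.2 [0.131 0.167]
0.1 [0.128 0.153]
0 [0.126 0.14 ]
```

View pics/c9.png

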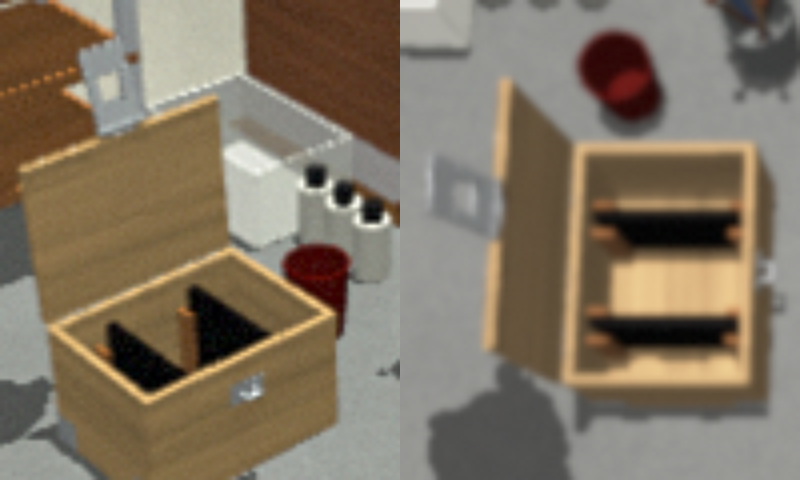

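>>> {"op": "servo_tool", "data": {"plan": [[0,0,1.1,4,0,0,0],[0,0,1.1,9,0,0,0],[0,0,1.1,14,0,0,0],[0,-1,1.1,16.5,0,0,0],[0,-2,1.1,16.5,0,0,0],[0,-3,1.1,16.3,0,0,0],[0,-4,1.1,16.2,0,0,0],[0,-4,1.1,16.2,0,0,0]]}}

```text
clock: 13.1
position: [0.4735, 0.2839, 0.2659]
tool_rot: [3.139, -0.002, 1.6]
force: [0.6, 0.0, 0.8]
grip_width: -0.0001
finger_force: 0.0
```

>>> {"op": "servo_tool", "data": {"plan": [[0,-1.2,0,0,0,0,0],[0,-2.3,0,0.1,0,0,0],[0,-3.3,0,0.1,0,0,0],[0,-4.3,0,0.2,0,0,0],[0,-5.3,0,0.4,0,0,0],[0,-6.3,0,0.7,0,0,0],[0,-7.2,0,1,0,0,0],[0,-8.1,0,1.4,0,0,0],[0,-9,0,1.9,0,0,0],[0,-9.9,0,2.4,0,0,0]]}}

```text
clock: 14.1
position: [0.4755, 0.1856, 0.2395]
tool_rot: [3.141, 0.0, 1.602]
force: [-0.2, 1.8, -0.6]
grip_width: -0.0001
finger_force: 0.7
```

Run:
```python
from h import *
s=grab('side','s9');o=bot.observe();print(o['position'],o['force'],o['moment'],o['joint_efforts'].round(1))
# lid free edge predicted at theta; print wood mask silhouette
c=.033;Xc=np.array([np.cos(c),np.sin(c),0]);Yc=np.array([-Xc[1],Xc[0],0]);Hh=np.array([.5411,.1716,.13])+.081*Yc
for th in(.8,.9,1.0,1.1,1.6):
    e=Hh+.162*(-np.cos(th)*Yc+[0,0,np.sin(th)]);print(th,proj(s,[e+.105*Xc,e-.105*Xc]).round(1).tolist())
hsv=cv2.cvtColor(s['frame'],cv2.COLOR_BGR2HSV)
m=cv2.inRange(hsv,(10,70,60),(28,200,255))
for u in(200,210,220,225,230,235,240,245):print(u,np.flatnonzero(m[60:190,u])[:1]+60)
```

```text
[0.47518256 0.18408395 0.23890306] [ 0.16258256 -2.43231843 -1.51743164] [-0.14592015  0.06622318  0.02710855] [ -6.1 -63.3  10.8 -38.1  -0.5   0.2  -0.7]
0.8 [[253.0, 107.7], [205.8, 127.7]]
0.9 [[250.8, 104.0], [203.5, 123.7]]
1.0 [[248.5, 100.4], [201.1, 119.8]]
1.1 [[246.1, 97.1], [198.7, 116.3]]
1.6 [[233.0, 85.8], [186.0, 103.8]]
200 [102]
210 [117]
220 [113]
225 [114]
230 [112]
235 [108]
240 [105]
245 [60]
```

>>> {"op": "servo_tool", "data": {"plan": [[0,-0.8,0,0.6,0,0,0],[0,-1.6,0,1.3,0,0,0],[0,-2.3,0,2,0,0,0],[0,-3,0,2.8,0,0,0],[0,-3.6,0,3.6,0,0,0],[0,-4.1,0,4.4,0,0,0],[0,-4.6,0,5.3,0,0,0],[0,-5,0,6.2,0,0,0],[0,-5.3,0,7.1,0,0,0],[0,-5.5,0,7.9,0,0,0]]}}

```text
clock: 15.15
position: [0.4773, 0.131, 0.1602]
tool_rot: [3.142, 0.001, 1.602]
force: [-0.3, -0.8, 0.4]
grip_width: -0.0001
finger_force: 0.3
```

>>> {"op": "servo_tool", "data": {"plan": [[0,-0.2,0,0.6,0,0,0],[0,-0.3,0,1.2,0,0,0],[0,-0.3,0,1.7,0,0,0],[0,-0.3,0,2,0,0,0],[0,-0.3,0,2.2,0,0,0],[0,-0.3,0,2.2,0,0,0]]}}

```text
clock: 15.75
position: [0.4776, 0.1284, 0.1402]
tool_rot: [3.141, -0.001, 1.602]
force: [-9.6, -1.5, 34.2]
grip_width: -0.0002
finger_force: 17.0
```

Run:
```python
from h import *
c=.033;Xc=np.array([np.cos(c),np.sin(c),0]);Yc=np.array([-Xc[1],Xc[0],0]);a=.85
to([.530,.02,.26],Yc,np.sin(a)*Yc-[0,0,np.cos(a)])
s=grab('side','s10');t=grab('top','t10')
Hh=np.array([.5411,.1716,.134])-.087*Yc
for ph in(1.2,1.57,1.9,2.2):
    e=Hh+.075*(-np.sin(ph)*Yc-[0,0,np.cos(ph)]);print(ph,proj(s,[e+.023*Xc,e-.023*Xc]).round(1).tolist(),proj(t,[e+.023*Xc,e-.023*Xc]).round(1).tolist())
print(proj(t,Hh))
f=t['frame'];hsv=cv2.cvtColor(f,cv2.COLOR_BGR2HSV)
for r in range(160,188,3):print(r,f[r,195:232].mean(1).astype(int).tolist())
```

```text
t 15.75 pos [0.4776 0.1284 0.1402] q [-0.88  0.55  0.68  2.05 -0.53  0.72  0.17] f [-9.6 -1.5 34.2] 16.992937170434743 -0.0002
row [-10.99, 4.91, -11.99] [0.07, 48.63, -0.09]
1.2 [[258.3, 162.1], [248.3, 167.1]] [[219.6, 170.1], [219.4, 182.5]]
1.57 [[259.1, 156.6], [249.0, 161.6]] [[220.3, 168.1], [220.1, 180.7]]
1.9 [[258.2, 150.4], [248.1, 155.4]] [[218.4, 166.3], [218.2, 179.1]]
2.2 [[256.3, 144.5], [246.0, 149.4]] [[214.8, 164.7], [214.6, 177.8]]
[[198.93423995 174.47148075]]
160 [189, 179, 146, 102, 79, 76, 77, 82, 105, 139, 156, 159, 159, 160, 159, 159, 159, 159, 160, 162, 163, 162, 161, 160, 160, 161, 160, 160, 159, 160, 160, 160, 159, 158, 157, 155, 155]
163 [190, 179, 143, 98, 78, 77, 77, 90, 119, 146, 157, 158, 160, 161, 158, 159, 162, 160, 160, 160, 160, 159, 160, 159, 159, 160, 160, 159, 160, 160, 159, 159, 160, 160, 158, 157, 157]
166 [190, 178, 140, 99, 86, 82, 80, 91, 122, 148, 159, 158, 159, 158, 159, 160, 160, 161, 160, 160, 158, 157, 156, 159, 159, 160, 161, 158, 156, 156, 158, 159, 160, 159, 158, 157, 158]
169 [189, 178, 153, 155, 181, 198, 202, 204, 210, 214, 215
[... 537 characters left out ...]
202, 214, 222, 224, 223, 223, 223, 216, 209, 205, 205, 206, 204, 202, 210, 219, 220, 220, 220, 221, 215, 182, 157, 156, 158, 155, 160, 160, 158, 157, 158, 162, 171]
181 [186, 174, 146, 149, 161, 158, 155, 153, 155, 156, 157, 157, 157, 158, 157, 161, 167, 172, 180, 187, 188, 186, 185, 187, 181, 146, 106, 109, 140, 154, 157, 157, 158, 160, 165, 171, 174]
184 [184, 163, 128, 94, 80, 76, 78, 80, 85, 87, 87, 88, 88, 86, 94, 119, 144, 155, 155, 154, 146, 122, 93, 86, 85, 84, 83, 96, 131, 153, 158, 164, 172, 175, 174, 166, 159]
187 [180, 154, 122, 95, 81, 79, 79, 80, 84, 86, 87, 88, 88, 89, 102, 135, 155, 158, 157, 155, 148, 121, 93, 84, 82, 83, 90, 116, 144, 162, 173, 174, 171, 165, 158, 158, 162]
```

>>> {"op": "servo_tool", "data": {"plan": [[0,0,0,-4,0,0,0],[0,-2,1,-8,0,8,0],[0,-5,3,-12,0,16,0],[0,-9,4.9,-12,0,25,0],[0,-11,4.9,-12,0,33,0],[0,-11,4.9,-12,0,41,0],[0,-11,4.9,-12,0,48.6,0],[0,-11,4.9,-12,0,48.6,0],[0,-11,4.9,-12,0,48.6,0]]}}

```text
clock: 16.75
position: [0.5296, 0.0173, 0.2576]
tool_rot: [-3.138, -0.852, 1.594]
force: [-0.5, 0.4, -0.1]
grip_width: 0.0
finger_force: 0.0
```

Run:
```python
from h import *
c=.033;Xc=np.array([np.cos(c),np.sin(c),0]);Yc=np.array([-Xc[1],Xc[0],0]);a=.85
Hh=np.array([.5411,.1716,.134])-.087*Yc-.012*Xc
tz=np.sin(a)*Yc-[0,0,np.cos(a)]
for ph in(1.57,1.2,.9,.6,.3,.1,0):
    d=-np.sin(ph)*Yc-[0,0,np.cos(ph)];nn=-np.cos(ph)*Yc+[0,0,np.sin(ph)]
    m=.011*np.sqrt(max(0,1-(tz@nn)**2))
    print(ph);to(Hh+.066*d+(.003+m)*nn,Yc,tz)
```

```text
1.57
t 16.75 pos [0.5296 0.0173 0.2576] q [-0.02  0.61  0.47  1.81 -1.01  1.45  0.96] f [-0.5  0.4 -0.1] 0.0 0.0
row [-8.4, 0.49, 7.46] [0.21, -0.13, -0.35]
1.2
t 16.75 pos [0.5296 0.0173 0.2576] q [-0.02  0.61  0.47  1.81 -1.01  1.45  0.96] f [-0.5  0.4 -0.1] 0.0 0.0
row [-10.38, 0.49, 9.39] [0.21, -0.13, -0.35]
0.9
t 16.75 pos [0.5296 0.0173 0.2576] q [-0.02  0.61  0.47  1.81 -1.01  1.45  0.96] f [-0.5  0.4 -0.1] 0.0 0.0
row [-11.3, 0.49, 11.48] [0.21, -0.13, -0.35]
0.6
t 16.75 pos [0.5296 0.0173 0.2576] q [-0.02  0.61  0.47  1.81 -1.01  1.45  0.96] f [-0.5  0.4 -0.1] 0.0 0.0
row [-11.51, 0.48, 13.51] [0.21, -0.13, -0.35]
0.3
t 16.75 pos [0.5296 0.0173 0.2576] q [-0.02  0.61  0.47  1.81 -1.01  1.45  0.96] f [-0.5  0.4 -0.1] 0.0 0.0
row [-11.24, 0.48, 15.16] [0.21, -0.13, -0.35]
0.1
t 16.75 pos [0.5296 0.0173 0.2576] q [-0.02  0.61  0.47  1.81 -1.01  1.45  0.96] f [-0.5  0.4 -0.1] 0.0 0.0
row [-10.82, 0.47, 16.23] [0.21, -0.13, -0.35]
0
t 16.75 pos [0.5296 0.0173 0.2576] q [-0.02  0.61  0.47  1.81 -1.01  1.45  0.96] f [-0.5  0.4 -0.1] 0.0 0.0
row [-10.55, 0.46, 16.74] [0.21, -0.13, -0.35]
```

Approach, then follow the hasp's arc.

>>> {"op": "servo_tool", "data": {"plan": [[0,-4,0.4,3,0,0,0],[0,-8,0.5,6,0,0,0],[0,-8.4,0.5,7.2,0,0,0],[0,-9.4,0.5,8.3,0,0,0],[0,-10.4,0.5,9.4,0,0,0],[0,-10.9,0.5,10.4,0,0,0],[0,-11.3,0.5,11.4,0,0,0],[0,-11.4,0.5,12.5,0,0,0],[0,-11.5,0.5,13.5,0,0,0],[0,-11.5,0.5,13.5,0,0,0]]}}

```text
clock: 17.75
position: [0.5337, 0.0467, 0.083]
tool_rot: [-3.141, -0.849, 1.603]
force: [-0.2, -0.4, 0.0]
grip_width: -0.0001
finger_force: 0.0
```

Run:
```python
from h import *
c=.033;Xc=np.array([np.cos(c),np.sin(c),0]);Yc=np.array([-Xc[1],Xc[0],0]);a=.85
Hh=np.array([.5411,.1716,.134])-.087*Yc-.012*Xc
tz=np.sin(a)*Yc-[0,0,np.cos(a)]
for ph in(.6,.3,.1,0):
    d=-np.sin(ph)*Yc-[0,0,np.cos(ph)];nn=-np.cos(ph)*Yc+[0,0,np.sin(ph)]
    m=.011*np.sqrt(max(0,1-(tz@nn)**2))
    print(ph);to(Hh+.066*d+(.003+m)*nn,Yc,tz)
```

```text
0.6
t 17.75 pos [0.5337 0.0467 0.083 ] q [ 0.01  0.88  0.36  1.87 -1.17  1.24  1.21] f [-0.2 -0.4  0. ] 0.0 -0.0001
row [-0.29, -0.05, -0.18] [-0.01, 0.07, -0.03]
0.3
t 17.75 pos [0.5337 0.0467 0.083 ] q [ 0.01  0.88  0.36  1.87 -1.17  1.24  1.21] f [-0.2 -0.4  0. ] 0.0 -0.0001
row [-0.01, -0.05, 1.47] [-0.01, 0.07, -0.03]
0.1
t 17.75 pos [0.5337 0.0467 0.083 ] q [ 0.01  0.88  0.36  1.87 -1.17  1.24  1.21] f [-0.2 -0.4  0. ] 0.0 -0.0001
row [0.4, -0.05, 2.53] [-0.01, 0.07, -0.03]
0
t 17.75 pos [0.5337 0.0467 0.083 ] q [ 0.01  0.88  0.36  1.87 -1.17  1.24  1.21] f [-0.2 -0.4  0. ] 0.0 -0.0001
row [0.68, -0.05, 3.04] [-0.01, 0.07, -0.03]
```

>>> {"op": "servo_tool", "data": {"plan": [[0,-0.2,0,0.5,0,0,0],[0,0,0,1.4,0,0,0],[0,0.2,0,2,0,0,0],[0,0.4,0,2.5,0,0,0],[0,0.6,0,2.9,0,0,0],[0,0.6,0,3.1,0,0,0],[0,0.6,0,3.1,0,0,0]]}}

```text
clock: 18.45
position: [0.5331, 0.0727, 0.0675]
tool_rot: [3.141, -0.848, 1.603]
force: [-0.2, -0.2, 0.2]
grip_width: 0.0002
finger_force: 0.0
```

Run:
```python
from h import *
t=grab('top','t11');f=t['frame'];s=grab('side','s11')
for r in (169,172,175,178,181):print(r,f[r,190:225].mean(1).astype(int).tolist())
c=.033;Xc=np.array([np.cos(c),np.sin(c),0]);Yc=np.array([-Xc[1],Xc[0],0])
Hh=np.array([.5411,.1716,.134])-.087*Yc
for ph in(0,.3,.6):
  d=-np.sin(ph)*Yc-[0,0,np.cos(ph)]
  print(ph,proj(s,[Hh+r*d+x*Xc for r in(0,.062,.075) for x in(.018,-.018)]).round(1).tolist(),proj(t,[Hh+.075*d]).round(1))
g=s['frame']
for r in range(148,190,3):print(r,[tuple(int(v) for v in x) for x in g[r,232:262:3]])
```

```text
169 [143, 145, 143, 144, 143, 144, 144, 144, 144, 143, 144, 145, 145, 144, 144, 144, 144, 144, 143, 144, 144, 143, 140, 142, 144, 144, 143, 145, 144, 144, 143, 144, 145, 145, 140]
172 [143, 143, 143, 144, 144, 144, 143, 143, 143, 144, 144, 144, 143, 144, 145, 145, 144, 143, 143, 144, 144, 143, 141, 144, 144, 144, 144, 144, 144, 144, 144, 145, 145, 142, 119]
175 [141, 141, 142, 141, 142, 142, 143, 142, 141, 142, 143, 142, 143, 143, 144, 143, 142, 144, 144, 144, 141, 135, 137, 142, 143, 144, 144, 145, 144, 144, 144, 146, 141, 124, 99]
178 [137, 138, 138, 139, 138, 138, 138, 140, 140, 140, 140, 140, 140, 141, 141, 141, 142, 142, 141, 140, 136, 139, 142, 142, 142, 142, 142, 143, 142, 142, 142, 143, 139, 114, 86]
181 [134, 135, 135, 135, 136, 135, 136, 136, 137, 137, 136, 137, 138, 139, 137, 137, 138, 139, 138, 136, 130, 132, 138, 140, 140, 140, 141, 140, 140, 141, 140, 137, 119, 92, 75]
0 [[244.8, 148.1], [237.0, 151.8], [245.4, 161.9], [237.8, 165.6], [245.5, 164.7], [238.0, 168.5]] [[202.  179.4]]
0.3 [[244.8, 148.1], [237.0, 151.8], [248.5, 163.5], [240.8, 167.3], [249.2, 166.6], [241
[... 1706 characters left out ...]
165, 162), (168, 173, 170), (159, 166, 161)]
178 [(71, 110, 135), (70, 103, 126), (72, 103, 130), (83, 88, 92), (102, 105, 104), (165, 170, 167), (167, 169, 168), (163, 169, 166), (163, 170, 162), (161, 168, 163)]
181 [(65, 103, 123), (99, 105, 103), (104, 106, 102), (81, 86, 85), (85, 88, 87), (165, 174, 168), (157, 162, 158), (158, 166, 163), (162, 169, 165), (157, 160, 160)]
184 [(166, 173, 166), (158, 165, 163), (161, 164, 162), (86, 89, 89), (84, 85, 89), (107, 112, 55), (90, 92, 48), (97, 104, 30), (109, 112, 3), (99, 100, 2)]
187 [(161, 169, 162), (162, 167, 162), (165, 171, 167), (108, 112, 110), (83, 85, 85), (99, 105, 27), (101, 109, 3), (93, 102, 33), (85, 102, 50), (77, 108, 78)]
```

>>> {"op": "servo_tool", "data": {"plan": [[0,0.1,0,0.15,0,0,0],[0,0.2,0,0.25,0,0,0],[0,0.3,0,0.35,0,0,0],[0,0.3,0,0.35,0,0,0]]}}

```text
clock: 18.95
position: [0.5331, 0.0774, 0.0675]
tool_rot: [3.141, -0.848, 1.603]
force: [0.3, -1.2, 0.0]
grip_width: 0.0005
finger_force: 0.0
```

>>> {"op": "servo_tool", "data": {"plan": [[0,0.1,0,0.1,0,0,0],[0,0.15,0,0.2,0,0,0],[0,0.2,0,0.25,0,0,0],[0,0.2,0,0.25,0,0,0]]}}

```text
clock: 19.35
position: [0.5332, 0.0787, 0.0673]
tool_rot: [3.141, -0.846, 1.601]
force: [-2.6, -12.8, 5.6]
grip_width: -0.0003
finger_force: 6.4
```

>>> {"op": "servo_tool", "data": {"plan": [[0,0,0,-2,0,0,0],[0,0,0,-5,0,0,0],[0,0,0,-9,0,0,0],[0,0,0,-13,0,0,0],[0,4,0,-16,0,0,0],[0,8,0,-18,0,0,0],[0,8,0,-18,0,0,0]]}}

```text
clock: 20.05
position: [0.5367, -0.0012, 0.2514]
tool_rot: [3.131, -0.848, 1.611]
force: [-0.4, 0.3, 0.0]
grip_width: 0.0001
finger_force: 0.0
```

Run:
```python
from h import *
s=grab('side','s12');t=grab('top','t12');g=s['frame'].astype(int)
print(bot.observe()['position'])
sp=g.max(2)-g.min(2)
for r in range(144,178,3):print(r,''.join('#' if v<22 else '.' for v in sp[r,225:265]),g[r,236:250:2].mean(1).astype(int).tolist())
c=.033;Xc=np.array([np.cos(c),np.sin(c),0]);Yc=np.array([-Xc[1],Xc[0],0])
H=np.array([.5411,.1716,.13])+.081*Yc
for th in(0,.05,.1):
  e=H+.162*(-np.cos(th)*Yc+[0,0,np.sin(th)])+.01*(np.sin(th)*Yc+[0,0,np.cos(th)]);print(th,proj(s,[e+.11*Xc,e-.11*Xc]).round(1).tolist())
for u in(222,228,250,256):print(u,g[130:175,u].mean(1).astype(int).tolist())
```

```text
[ 0.53560952 -0.00129189  0.24726192]
144 .......................................# [193, 185, 187, 186, 183, 144, 87]
147 ...............########................# [187, 180, 167, 166, 224, 141, 95]
150 ...........###########.................# [121, 208, 125, 102, 113, 113, 108]
153 ............###########................# [98, 112, 113, 112, 106, 114, 99]
156 ............###########................# [108, 114, 110, 111, 120, 105, 94]
159 ............##########.................# [100, 111, 106, 181, 102, 106, 98]
162 ............###########................# [99, 108, 103, 111, 107, 111, 106]
165 .............######....................# [96, 104, 110, 110, 95, 98, 103]
168 ...................................##### [98, 92, 100, 103, 100, 107, 105]
171 ............................############ [105, 106, 105, 98, 103, 105, 101]
174 .......................################# [96, 100, 107, 103, 99, 101, 133]
177 ..................###################### [97, 98, 99, 89, 108, 166, 162]
0 [[263.0, 137.0], [215.2, 159.6]]
0.05 [[262.8, 135.1], [214.9, 157.6]]
0.1 [[262.6, 133.2], [214.5, 155.6]]
[... 168 characters left out ...]
105, 105, 103, 96, 97, 95, 100, 100, 98, 101, 94, 98]
228 [176, 167, 178, 181, 186, 191, 189, 185, 185, 191, 190, 189, 190, 194, 192, 184, 190, 196, 192, 186, 187, 188, 180, 108, 93, 109, 101, 100, 100, 111, 107, 107, 101, 102, 91, 95, 103, 102, 104, 99, 98, 95, 98, 99, 105]
250 [119, 147, 192, 196, 191, 187, 184, 181, 185, 185, 186, 183, 153, 95, 97, 116, 95, 94, 101, 103, 101, 96, 99, 96, 93, 92, 95, 99, 99, 97, 103, 98, 91, 97, 100, 104, 103, 100, 107, 104, 104, 97, 104, 129, 164]
256 [107, 71, 58, 32, 82, 189, 186, 187, 184, 168, 105, 97, 113, 104, 98, 98, 101, 101, 104, 101, 99, 94, 89, 92, 96, 95, 97, 101, 97, 97, 99, 104, 102, 102, 100, 106, 103, 106, 94, 105, 153, 168, 165, 162, 168]
```

```bash
python3 -c "
from workcell import bot
print(bot.job_done())"
```

```text
the job is handed in; nothing more can be done
None
```

I handed the job in at about 20 s on the robot's clock: the black panel is seated in the free slot, the lid is shut, and the hasp is pressed flat over its staple. I checked this from contact forces and camera images; handing it in returned no verdict.

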